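Angle a tube block past a post into its bay

TASK

Push the long aluminium tube block, keeping it flat on the worktop, past the upright post into the white bay behind it, until its whole long side lies against the bay's back fence between the two side fences. The post leaves no room to go straight in: push one end round behind the post first, then push the other end in. The tubes are full, so only push the block with the fingers, never lift or tip it, and leave everything else where it stands.

Things in the scene. Friction and masses are not known exactly. Their poses are not given: they have to be found in the camera images.
- tube_block: loose aluminium block with a row of seven coloured tube caps, about 0.25 to 0.4 kg. 160 mm long along its y axis, 32 mm wide along its x axis, 28 mm high without the caps. Origin: centre of its underside. Both long sides and both ends are alike. It starts in front of the bay, right of the post; a bench balance stands left, a tall centrifuge right of the work (both fixed).
- bay: white U-shaped fence fixed to the worktop, open towards the robot, blue floor without a step. Origin: at worktop height, middle of the back fence's inner face; x points away from the opening, y left along the back fence. Side fences' inner faces at y = -95 and +95 mm, reaching from the back fence to x = -42 mm. Fences 24 mm high, 10 mm thick. The seated block's centre lies at x = -16 mm.
- post: fixed upright steel post with an orange top, 14 mm in diameter (orange top 16 mm), 50 mm high. Origin: centre of its foot. It stands in front of the left part of the bay's mouth: 70 mm in front of the back fence's inner face and 32 to 48 mm left of the bay's middle; so 63 mm are free between post and back fence.
- vial_1: bystander: small brown vial, 22 mm across, 44 mm high, right of the bay; origin at its foot
- vial_2: bystander: small clear vial with blue cap, 22 mm across, 44 mm high, front right; origin at its foot
- beaker_1: bystander: glass beaker, 56 mm across, 58 mm high, at the front edge; origin at its foot
- tube_1: bystander: standing tube with blue cap, 34 mm across, 115 mm high, left of the bay; origin at its foot
- tube_2: bystander: standing tube with blue cap, 34 mm across, 115 mm high, left of the bay; origin at its foot
- end_a (a point): point on the block: middle of the end face towards its own +y, at the underside (80 mm from its centre)
- end_b (a point): the same for the end towards its own -y
- balance_corner (a point): far right corner of the steel pan of the bench balance left of the work: fixed, 78 mm high, never moves; keep the gripper clear of it. From here the balance's right edge runs 240 mm back towards the robot, coming 0.32 m nearer the robot's right (-y) per metre

How it is judged:
On the way:
1. one end of the block is behind the post while its other end is still outside the bay (((x of end_a in the frame of post above 0.01 m and y of end_a in the frame of post above 0 m and x of end_b in the frame of bay below -0.045 m) or (x of end_b in the frame of post above 0.01 m and y of end_b in the frame of post above 0 m and x of end_a in the frame of bay below -0.045 m))), for 0.05 s.
At the end, for the whole second after the job is handed in: The block lies flat and at rest in the bay, between the side fences, its long side against the back fence: both its ends within 6 mm of touching it. The robot touches nothing (x of end_a in the frame of bay between -0.022 and -0.012 m and x of end_b in the frame of bay between -0.022 and -0.012 m and y of tube_block in the frame of bay between -0.018 and 0.018 m and height (world z) of tube_block below 0.003 m and angle between tube_block's own z axis and vertical below 0.05 rad and linear speed of tube_block below 0.01 m/s).
It fails at once if the block is lifted or carried (height (world z) of tube_block above 0.006 m).
It fails at once if the block is tipped (angle between tube_block's own z axis and vertical above 0.12 rad).
It fails at once if a bystander is shifted (over 20 mm, or knocked over) (distance of any of vial_1, vial_2, beaker_1, tube_1, tube_2 from where it was at the start of the episode above 0.02 m or angle between any of vial_1, vial_2, beaker_1, tube_1, tube_2's own z axis and vertical above 0.5 rad).
It also fails if it takes over 72 s, if anything falls off the work surface, if the arm or the gripper's body presses on something with over 40 N, if the wrist force passes 120 N, or if a joint passes its speed limit or range.

ROBOT

A 7-joint arm with a two-finger parallel gripper is mounted at the origin on a cart in front of the work surface, level with it; the furniture and walls round the work are solid. World frame = base frame: x ahead of the robot, y to its left, z up, the work surface at z = 0. Lengths are in m, angles in rad, forces in N, time in s.
With the tool pointing down it reaches from about 0.4 to 0.875 m from the base axis. Payload 6.5 kg.
Tool frame: the origin (TCP) lies at the very end of the fingers, on their centre line; the grasp point (between the pads) lies bot.pinch_z behind it (bot.pinch_z is the distance from the TCP to the grasp point, in m); z points along the fingers, y is the direction in which the jaws open and shut (so a half turn about z gives the same grasp; the last joint's range is limited). The gripper opens to 85 mm and grips with 20 to 120 N. Pads are 22 mm wide; open, the fingers measure 114 mm over their backs; the gripper's body (76 mm by 85 mm) begins 54 mm behind the grasp point. The pads swing forward as they close: fully open they stand 13 mm farther back than shut.
Start: joints at [1.101, 0.536, -0.004, 1.538, 0.003, 1.067, -0.071], TCP at [0.255, -0.598, 0.231] pointing down, gripper open.
Joint ranges: [-2.7, 2.7], [-0.37, 2.16], [-1.27, 1.26], [0.24, 2.4], [-1.31, 4.45], [0.19, 1.91], [-2.76, 2.76]. Speed limits (rad/s): [2.39, 2.39, 3.14, 3.14, 3.14, 3.14, 3.14].

INTERFACE

Orientations are given as a 3x3 rotation matrix whose columns are the frame's x, y, z axes.
In Python, from workcell import bot gives the robot as it stands.
- The arm moves only by the tool step_arm, never from a script. Its argument "motion" is a list of rows, each an object with "fingers": the closure, from 0 (fully open) to 1 (shut); "travel": the shift along the tool's x, y, z in units of 50 mm (1.0 is 50 mm), a list of three; "turn": the turn about the tool's z in degrees. A call has 1 to 5 rows; each row is the pose to reach, as a shift and turn from the pose measured when the call began, along the tool's axes at that moment; what a row does not reach only later rows make up. A row lasts 1/8 s, in which the tool goes at most 62.5 mm and 10.7 degrees, less where a joint would pass 70% of its speed; a pose out of reach is approached as far as the arm can. A call with a gripper value outside its range is refused whole. The fingers move at their own pace and stop on an object; "grip_force" is the grip in N (left out, the last holds). Time passes only in rows, so rows that repeat a pose let the fingers close. It gives the time, the measured TCP pose, the force and the opening at its end, in the units of the state.
- bot.read_state(): the state, without advancing time (a new reading comes with each control period).
- bot.capture(name): name is "scene" or "side" or "wrist"; returns the picture (384x512x3 uint8, red, green, blue); there is no depth.
- bot.camera_info(name): a dict with "K" (3x3 intrinsics, pixels), "k1" (the pictures are not rectified: a ray, as slopes to the right and down, at radius r is drawn at 1 + k1 r^2 times it, then the intrinsics apply), "R" (3x3) and "t" (3): a world point X has camera coordinates R X + t. Camera axes: x right, y down, z forward; pixel columns grow to the right and rows downward; lengths in m; the calibration is good to about 2 mm. A picture is of the moment at which its call begins: read the wrist's pose just before it. camera_info takes no time and is no camera call; for the wrist camera it gives the pose at the moment of the call.
- bot.finish_job(): hands the job in, once; it reports no verdict.
Trained networks look in the newest picture that a camera, given by its name, has taken for a name from the list of things; names that differ only in an ending like _2 or _b are one class to them, and where a whole thing is asked for, a point or a joint stands for the part that bears it (a point fixed in the world has none). Each returns a list of dicts, best first, with "conf" (0 to 1); they miss things now and then, are a little off and sometimes report something else, mostly with a low value. They report only what shows in the picture. A call takes as long as a camera call.
- bot.regions_of(camera, query): "region" (384x512 bool, what is visible of it) and "rect" ([centre column, centre row, width, height] in pixels, round what is visible of it).
The state is a dict: "clock": time; "joint_pos": joint angles; "dq": joint speeds; "tau": joint torques, N m; "position": TCP position; "eef_rot": TCP orientation; "force": force on the tool from outside, world axes, zero at the start; "torque": the same for the moment, N m; "width": finger opening in m.
Only numpy, scipy, OpenCV 4.12 (cv2) and the standard library are available. Lean on these libraries where they do the work, as an engineer would, in place of code of your own. Each camera call takes 0.05 s, during which the arm holds its last target. There are 200 camera calls.

## Working session

There is one attempt and no reset: what is moved stays moved. The work goes in short steps, Python scripts to look and compute and a tool call to move; the robot and the scene stay as the last step left them, time stands still between calls to the robot, and variables do not carry over. Pictures are saved under pics/ and viewed, about 8 in all and at most 12, crops included, and the job is handed in when it is done.

Besides the shell and the picture viewer there is one more tool, called after "Request:" by a JSON object that holds its "op" and its "data". step_arm: Moves the arm, as the interface text tells. Its arguments: {"type":"object","properties":{"motion":{"type":"array","items":{"type":"object","properties":{"fingers":{"type":"number"},"travel":{"type":"array","items":{"type":"number"}},"turn":{"type":"number"}}}},"grip_force":{"type":"number"}},"required":["motion"]}

```bash
mkdir -p pics; ls
python3 - <<'E'
from workcell import bot
import cv2,numpy as np
s=bot.read_state();print(s['clock'],s['position'],s['eef_rot'],s['width'],bot.pinch_z)
for c in('scene','side'):
    im=bot.capture(c);cv2.imwrite(f'pics/{c}0.png',im[:,:,::-1]);i=bot.camera_info(c)
    print(c,i)
E
```

```text
pics
0.0 [ 0.25512298 -0.59711819  0.2303858 ] [[ 9.19547776e-01  3.92977402e-01 -8.05223948e-04]
 [ 3.92978214e-01 -9.19546335e-01  1.63117207e-03]
 [-9.94269662e-05 -1.81637612e-03 -9.99998345e-01]] 0.08529816398132244 0.0187
scene {'K': array([[403.24982898,   0.        , 253.7483461 ],
       [  0.        , 403.24982898, 188.40371879],
       [  0.        ,   0.        ,   1.        ]]), 'k1': -0.12040962351537844, 'R': array([[ 0.79056915, -0.61236437,  0.00320928],
       [-0.23096655, -0.30302585, -0.92457005],
       [ 0.56714625,  0.73019532, -0.38099858]]), 't': array([-0.40143007,  0.21138019,  0.70637171])}
side {'K': array([[372.35421637,   0.        , 257.07524077],
       [  0.        , 372.35421637, 186.48186354],
       [  0.        ,   0.        ,   1.        ]]), 'k1': -0.08648758944053445, 'R': array([[-0.98897746, -0.14801541,  0.00387509],
       [-0.09588853,  0.62030658, -0.77847616],
       [ 0.11282273, -0.77026695, -0.62766221]]), 't': array([0.53525872, 0.10951631, 1.00112351])}
```

View pics/scene0.png

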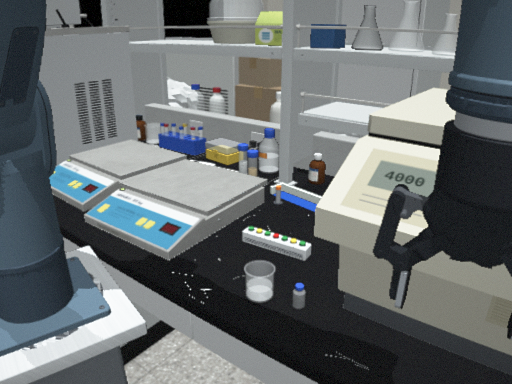

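View pics/side0.png

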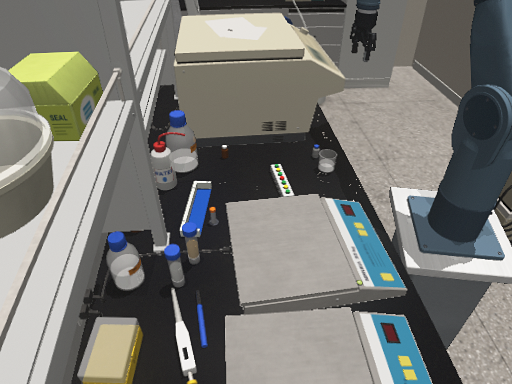

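The scene view shows the block at about (275,242), the post at (278,193) and the bay behind it. The side view shows the bay at about (198,208), the post at (213,214) and the block at (282,180). I'll crop the side view for measuring.

```bash
cat > h.py <<'E'
from workcell import bot
import cv2,numpy as np
def ray(i,u,v):
    K=i['K'];d=np.array([(u-K[0,2])/K[0,0],(v-K[1,2])/K[1,1]]);s=d.copy()
    for _ in range(20): s=d/(1+i['k1']*(s@s))
    return -i['R'].T@i['t'], i['R'].T@np.array([s[0],s[1],1.])
def at(i,u,v,z):
    o,d=ray(i,u,v);return (o+d*(z-o[2])/d[2])
def proj(i,X):
    c=(i['R']@np.atleast_2d(X).T).T+i['t'];s=c[:,:2]/c[:,2:];s=s*(1+i['k1']*(s**2).sum(1,keepdims=True))
    return s*[i['K'][0,0],i['K'][1,1]]+i['K'][:2,2]
E
python3 - <<'E'
import cv2
im=cv2.imread('pics/side0.png')[130:270,150:350]
cv2.imwrite('pics/c1.png',cv2.resize(im,None,fx=4,fy=4,interpolation=cv2.INTER_CUBIC))
from h import *
for c in('side','scene'):
  i=bot.camera_info(c)
  im=bot.capture(c)
  for q in('tube_block','bay','post','vial_1','vial_2','beaker_1','tube_1'):
    for r in bot.regions_of(c,q)[:3]:
        m=r['region'].astype('uint8');x=np.argwhere(m)
        b=cv2.boxPoints(cv2.minAreaRect(x[:,::-1].astype('float32')))
        print(c,q,round(r['conf'],2),np.round(r['rect']),b.round(0).tolist() if q in('tube_block','bay') else '', at(i,r['rect'][0],r['rect'][1],.02).round(3))
E
```

```text
side tube_block 0.78 [283. 181.  25.  30.] [[268.0, 167.0], [279.0, 162.0], [293.0, 194.0], [283.0, 199.0]] [ 0.479 -0.104  0.02 ]
side tube_block 0.31 [224. 152.   5.  12.] [[222.0, 146.0], [228.0, 146.0], [228.0, 158.0], [222.0, 158.0]] [ 0.688 -0.232  0.02 ]
side bay 0.63 [196. 209.  31.  56.] [[179.0, 233.0], [193.0, 177.0], [213.0, 182.0], [199.0, 238.0]] [0.705 0.056 0.02 ]
side post 0.42 [213. 216.   8.  18.]  [0.651 0.079 0.02 ]
side vial_1 0.45 [226. 152.   6.  14.]  [ 0.682 -0.233  0.02 ]
side vial_2 0.45 [226. 152.   6.  14.]  [ 0.682 -0.233  0.02 ]
side beaker_1 0.94 [329. 162.  17.  21.]  [ 0.341 -0.227  0.02 ]
side tube_1 0.96 [175. 267.  22.  43.]  [0.696 0.261 0.02 ]
side tube_1 0.66 [191. 244.  19.  39.]  [0.679 0.184 0.02 ]
scene tube_block 0.74 [279. 243.  66.  38.] [[239.0, 240.0], [245.0, 223.0], [313.0, 245.0], [308.0, 262.0]] [ 0.48  -0.124  0.02 ]
scene tube_block 0.68 [293. 198.  47.  25.] [[269.0, 193.0], [275.0, 178.0], [320.0, 196.0], [314.0, 211.0]] [0.673 0.039 0.02 ]
scene bay 0.96 [294. 197.  49.  28.] [[267.0, 194.0], [273.0, 178.0], [320.0, 196.0], [314.0, 212.0]] [0.681 0.04  0.02 ]
scene post 0.66 [279. 195.   6.  21.]  [0.655 0.075 0.02 ]
scene vial_1 0.84 [299. 296.  15.  26.]  [ 0.387 -0.286  0.02 ]
scene vial_2 0.84 [299. 296.  15.  26.]  [ 0.387 -0.286  0.02 ]
scene beaker_1 0.89 [257. 283.  30.  45.]  [ 0.351 -0.212  0.02 ]
scene tube_1 0.5 [252. 162.  14.  24.]  [0.766 0.347 0.02 ]
scene tube_1 0.49 [242. 158.   8.  32.]  [0.768 0.405 0.02 ]
```

View pics/c1.png

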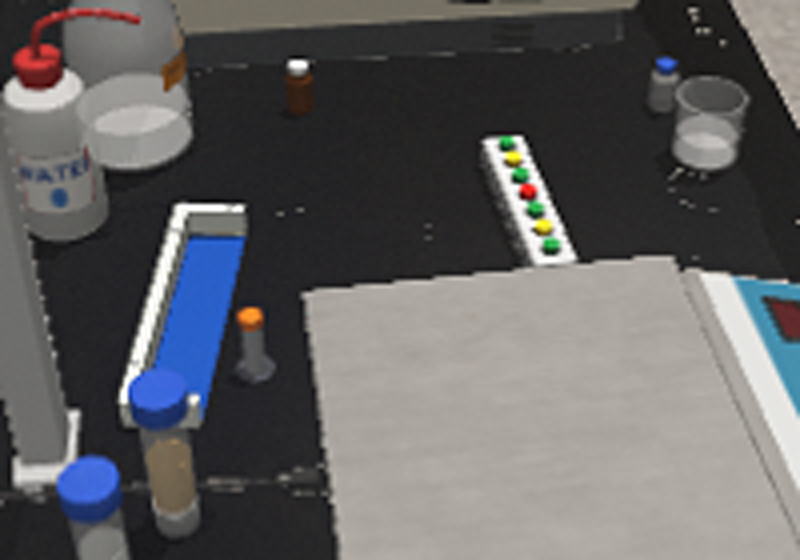

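Run:
```python
from h import *
from scipy.optimize import least_squares
im=cv2.imread('pics/scene0.png')[165:275,225:345]
cv2.imwrite('pics/c2.png',cv2.resize(im,None,fx=5,fy=5,interpolation=cv2.INTER_CUBIC))
si=bot.camera_info('side');sc=bot.camera_info('scene')
print('centrifuge corner',at(sc,345,308,0),at(sc,345,275,0.05),at(si,320,137,0),at(sc,323,235,.1))
cr=lambda X,Y:(150+X/4,130+Y/4)
M=np.array([[10,-105,24],[-42,-105,24],[-42,-95,24],[0,-95,24],[-42,-95,0],[10,105,24]])/1e3
P=np.array([cr(*p) for p in[(177,204),(245,205),(246,212),(190,212),(245,238),(122,400)]])
def T(p,M): c,s=np.cos(p[2]),np.sin(p[2]);return M@np.array([[c,s,0],[-s,c,0],[0,0,1]])+[p[0],p[1],0]
r=least_squares(lambda p:(proj(si,T(p,M))-P).ravel(),[.7,.05,0],loss='soft_l1');print('bay',r.x,r.fun.reshape(-1,2).round(1)if len(r.fun)==12 else r.cost)
print('post top',at(si,*cr(250,312),.05),'foot',at(si,*cr(255,372),0))
for a in[(507,144),(551,245)]:print('cap',at(si,*cr(*a),.036))
print('balance corner',at(si,*cr(303,292),.078))
print('vial1',at(si,*cr(299,85),.022),'vial2',at(si,*cr(663,88),.022))
```

```text
centrifuge corner [ 4.45674466e-01 -3.45885058e-01 -5.55111512e-17] [ 0.46497691 -0.32259497  0.05      ] [ 0.36952769 -0.41199819  0.        ] [ 0.47312061 -0.25563136  0.1       ]
bay [0.71970555 0.04280174 0.10750262] [[ 0.1 -0.4]
 [ 0.3 -0.2]
 [-0.4  0.1]
 [-0.4 -0.3]
 [ 0.4 -0.1]
 [-0.   0.8]]
post top [0.64885445 0.07819207 0.05      ] foot [0.64776655 0.083564   0.        ]
cap [ 0.5029654  -0.15614375  0.036     ]
cap [ 0.45878717 -0.03855676  0.036     ]
balance corner [0.61034508 0.08412419 0.078     ]
vial1 [ 0.68555352 -0.23301677  0.022     ] vial2 [ 0.38394446 -0.27569726  0.022     ]
```

View pics/c2.png

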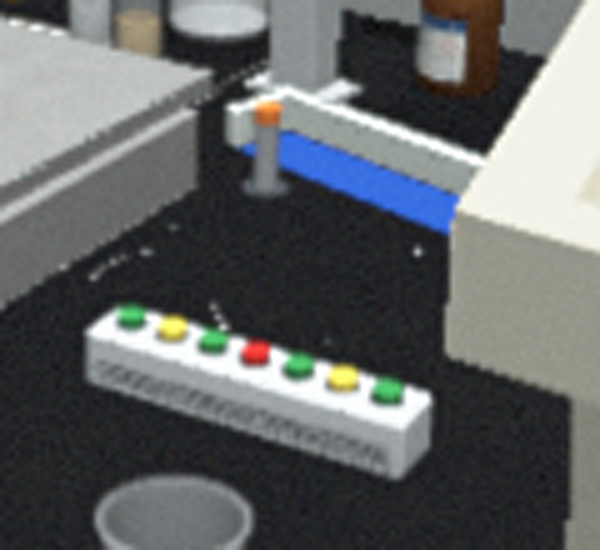

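The scene crop shows the whole block; its top corners are at about (242,231), (249,226), (305,251) and (311,245) in full-image pixels. The post's foot is at (278,202). I'll fit the block pose and print the first moves.

```bash
cat >> h.py <<'E'
from scipy.optimize import least_squares
BAY=np.array([.7197,.0428,.1075])
def T(p,M): c,s=np.cos(p[2]),np.sin(p[2]);return np.atleast_2d(M)@np.array([[c,s,0],[-s,c,0],[0,0,1]])+[p[0],p[1],0]
def tobay(p): # pose x,y,yaw world->bay
    c,s=np.cos(BAY[2]),np.sin(BAY[2]);d=np.array(p[:2])-BAY[:2]
    return np.array([c*d[0]+s*d[1],-s*d[0]+c*d[1],p[2]-BAY[2]])
def frombay(b):
    X=T(BAY,[b[0],b[1],0])[0];return np.array([X[0],X[1],b[2]+BAY[2]])
def go(x,y,z,yaw):
    s=bot.read_state();R=s['eef_rot'];d=R.T@(np.array([x,y,z])-s['position'])/.05
    w=np.arctan2(R[1,0],R[0,0]);t=-np.degrees((yaw-w+np.pi)%(2*np.pi)-np.pi)
    print('travel',d.round(2).tolist(),'turn',round(t,1),'| pos',s['position'].round(3),'yaw',round(w,3),'F',s['force'].round(1),'w',round(s['width'],3),'t',round(s['clock'],2))
E
python3 - <<'E'
from h import *
sc=bot.camera_info('scene');si=bot.camera_info('side')
M=np.array([[-16,80,28],[16,80,28],[-16,-80,28],[16,-80,28],[-16,80,0],[-16,-80,0],[16,-80,0]])/1e3
P=np.array([(225+X/5,165+Y/5) for X,Y in[(87,332),(118,305),(402,432),(432,398),(87,380),(402,477),(432,440)]])
C=np.array([[-0.,-66,36],[0,66,36]])/1e3; PC=np.array([(276.75,166),(287.75,191.25)])
f=lambda p:np.r_[(proj(sc,T(p,M))-P).ravel(),(proj(si,T(p,C))-PC).ravel()*0]
r=least_squares(f,[.48,-.1,.36]);print(r.x,r.fun.reshape(-1,2).round(1).tolist())
print('bay frame mm',tobay(r.x))
go(.25,-.38,.23,.4);go(.44,-.115,.23,.36)
print(at(si,200,146,0),at(si,305,140,0))
E
```

```text
[ 0.48368619 -0.11099675  0.36044526] [[-0.8, -0.6], [0.5, -0.7], [0.5, -1.3], [0.7, -1.1], [-0.6, 0.6], [-0.3, 1.1], [-0.1, 1.6], [-0.0, -0.0], [-0.0, -0.0]]
bay frame mm [-0.25115274 -0.1275863   0.25294526]
travel [1.61, -4.05, 0.03] turn 0.2 | pos [ 0.255 -0.598  0.231] yaw 0.404 F [-0.5 -1.   0. ] w 0.085 t 0.9
travel [7.19, -7.43, 0.03] turn 2.5 | pos [ 0.255 -0.598  0.231] yaw 0.404 F [-0.5 -1.   0. ] w 0.085 t 0.9
[ 0.78747612 -0.28504555  0.        ] [ 0.42312346 -0.38222794  0.        ]
```

Request:
{"op": "step_arm", "data": {"motion": [{"travel": [0.6, -1.2, -0.4], "turn": 0, "fingers": 0}, {"travel": [1.2, -2.6, -0.4], "turn": 0, "fingers": 0}, {"travel": [1.7, -4.0, -0.4], "turn": 0, "fingers": 0}, {"travel": [1.7, -4.0, -0.4], "turn": 0, "fingers": 0}]}}

```text
clock: 1.4
position: [0.2548, -0.3774, 0.2514]
eef_rot: [[0.919, 0.395, -0.0], [0.395, -0.919, 0.001], [0.0, -0.001, -1.0]]
force: [0.0, -1.7, 0.5]
width: 0.0856
```

Request:
{"op": "step_arm", "data": {"motion": [{"travel": [1.0, -0.8, 0], "turn": 0, "fingers": 0}, {"travel": [2.0, -1.6, 0], "turn": 1, "fingers": 0}, {"travel": [3.2, -2.6, 0], "turn": 2, "fingers": 0}, {"travel": [4.6, -3.1, 0], "turn": 2.5, "fingers": 0}, {"travel": [5.3, -3.3, 0], "turn": 2.5, "fingers": 0}]}}

```text
clock: 2.02
position: [0.4299, -0.1237, 0.252]
eef_rot: [[0.935, 0.354, 0.001], [0.354, -0.935, -0.0], [0.001, 0.001, -1.0]]
force: [0.6, -1.9, 0.9]
width: 0.0854
```

Run:
```python
from h import *
go(.435,-.12,.25,.36)
i=bot.camera_info('wrist');im=bot.capture('wrist');cv2.imwrite('pics/w1.png',im[:,:,::-1]);print(i)
np.savez('w1.npz',**i)
```

```text
travel [0.12, -0.03, 0.04] turn 0.1 | pos [ 0.43  -0.124  0.252] yaw 0.362 F [ 0.6 -1.9  0.9] w 0.085 t 2.02
{'K': array([[266.6265413 ,   0.        , 253.47615725],
       [  0.        , 266.6265413 , 190.65961646],
       [  0.        ,   0.        ,   1.        ]]), 'k1': 0.020325641312709378, 'R': array([[ 3.53564803e-01, -9.35409981e-01, -3.12642562e-04],
       [-8.94077465e-01, -3.38040220e-01,  2.93861014e-01],
       [-2.74986211e-01, -1.03619385e-01, -9.55848109e-01]]), 't': array([-0.26696445,  0.29823465,  0.50392993])}
```

View pics/w1.png

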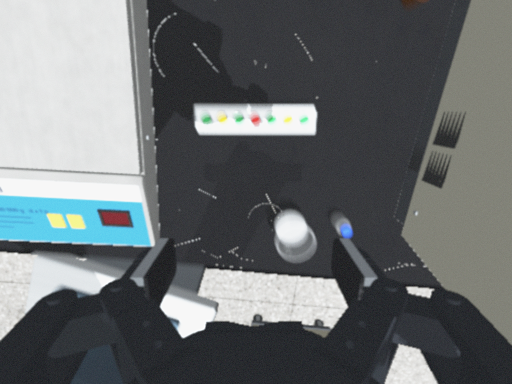

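```bash
cat >> h.py <<'E'
def wblock(ua,ub,i,z=.034): # pixel of left (+y) and right outer caps
    a=at(i,*ua,z)[:2];b=at(i,*ub,z)[:2];c=(a+b)/2;d=a-b
    p=np.array([c[0],c[1],np.arctan2(-d[0],d[1])]);print('block world',p.round(4),'bay',tobay(p).round(4),'capspan',np.linalg.norm(d).round(4));return p
E
python3 - <<'E'
from h import *
i=dict(np.load('w1.npz'))
p=wblock((207,119),(304,119.5),i)
for q in[(194,103),(316,103)]:print(at(i,*q,.028))
for q in[(197,136),(316,135)]:print(at(i,*q,0))
n=np.array([np.cos(p[2]),np.sin(p[2])]);c=p[:2]-n*.047
go(c[0],c[1],.0,p[2])
E
```

```text
block world [ 0.488  -0.1038  0.3563] bay [-0.2461 -0.1209  0.2488] capspan 0.1263
[ 0.47853206 -0.02184634  0.028     ]
[ 0.53460882 -0.17024064  0.028     ]
[ 0.43493399 -0.03334572  0.        ]
[ 0.49729597 -0.19433511  0.        ]
travel [0.08, 0.13, 5.05] turn 0.8 | pos [ 0.436 -0.117  0.253] yaw 0.371 F [6.  5.9 1.8] w 0.085 t 2.08
```

Request:
{"op": "step_arm", "data": {"motion": [{"travel": [0, 0.1, 1.2], "turn": 0.5, "fingers": 0}, {"travel": [0, 0.1, 2.4], "turn": 0.5, "fingers": 0}, {"travel": [0, 0.1, 3.6], "turn": 0.5, "fingers": 0}, {"travel": [0, 0.1, 4.6], "turn": 0.5, "fingers": 0}, {"travel": [0, 0.1, 4.95], "turn": 0.5, "fingers": 0}]}}

```text
clock: 2.7
position: [0.4379, -0.12, 0.0026]
eef_rot: [[0.935, 0.354, 0.003], [0.354, -0.935, 0.005], [0.004, -0.003, -1.0]]
force: [0.5, 0.3, -0.0]
width: 0.0856
```

Request:
{"op": "step_arm", "data": {"motion": [{"travel": [0.1, 0, 0], "turn": 0, "fingers": 0}, {"travel": [0.2, 0, 0], "turn": 0, "fingers": 0}]}}

```text
clock: 2.95
position: [0.4482, -0.1166, 0.0034]
eef_rot: [[0.935, 0.354, 0.004], [0.354, -0.935, 0.004], [0.005, -0.003, -1.0]]
force: [0.3, -1.0, -0.2]
width: 0.0853
```

Run:
```python
from h import *
i=bot.camera_info('wrist');im=bot.capture('wrist');cv2.imwrite('pics/w2.png',im[:,:,::-1])
go(.487,-.104,.002,.357)
```

```text
travel [0.79, 0.04, 0.04] turn 0.3 | pos [ 0.449 -0.116  0.004] yaw 0.363 F [0.6 0.6 0.3] w 0.085 t 3.0
```

View pics/w2.png

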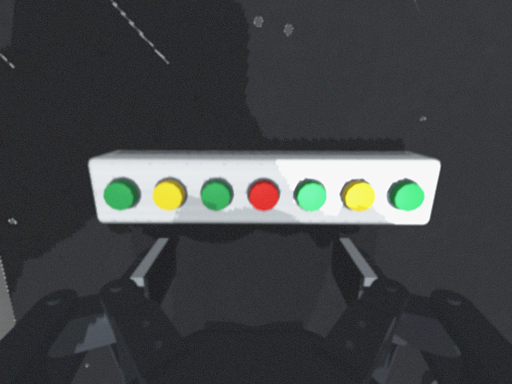

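Request:
{"op": "step_arm", "data": {"motion": [{"travel": [0.25, 0, 0.04], "turn": 0, "fingers": 0}, {"travel": [0.55, 0, 0.04], "turn": 0, "fingers": 0}, {"travel": [0.85, 0, 0.04], "turn": 0, "fingers": 0}, {"travel": [1.15, 0, 0.04], "turn": 0, "fingers": 0}, {"travel": [1.3, 0, 0.04], "turn": 0, "fingers": 0}]}}

```text
clock: 3.62
position: [0.5121, -0.0922, 0.0023]
eef_rot: [[0.935, 0.356, 0.008], [0.356, -0.935, 0.005], [0.009, -0.002, -1.0]]
force: [-2.1, -1.8, 1.8]
width: 0.0851
```

```bash
cat >> h.py <<'E'
def caps(name=None,z=.034):
    i=bot.camera_info('wrist');im=bot.capture('wrist')
    if name: cv2.imwrite(f'pics/{name}.png',im[:,:,::-1])
    h=cv2.cvtColor(im,cv2.COLOR_RGB2HSV);m=((h[:,:,1]>150)&(h[:,:,2]>70)&((h[:,:,0]<90)|(h[:,:,0]>170))).astype('uint8')
    n,_,st,ce=cv2.connectedComponentsWithStats(m);k=[j for j in range(1,n) if 60<st[j,4]<3000]
    X=np.array([at(i,*ce[j],z)[:2] for j in k]);X=X[np.argsort(-X[:,1])];print(len(k),X.round(3).tolist(),[int(st[j,4]) for j in k]);return X
def blk(name=None):
    X=caps(name);c=X.mean(0);d=X[0]-X[-1];p=np.array([*((X[0]+X[-1])/2),np.arctan2(-d[0],d[1])])
    print('world',p.round(4),'bay',tobay(p).round(4),'span',np.linalg.norm(d).round(4));return p
E
python3 - <<'E'
from h import *
p=blk();go(p[0],p[1],.002,p[2])
E
```

```text
7 [[0.517, -0.027], [0.524, -0.046], [0.532, -0.066], [0.539, -0.085], [0.546, -0.105], [0.554, -0.124], [0.561, -0.144]] [689, 651, 660, 612, 544, 688, 592]
world [ 0.5391 -0.0852  0.3639] bay [-0.1933 -0.1079  0.2564] span 0.1254
travel [0.54, 0.06, 0.01] turn -0.0 | pos [ 0.513 -0.092  0.002] yaw 0.364 F [ 0.  -0.4 -0.5] w 0.085 t 3.67
```

Request:
{"op": "step_arm", "data": {"motion": [{"travel": [0.15, 0, 0], "turn": 6, "fingers": 0}, {"travel": [0.32, 0.02, 0], "turn": 13, "fingers": 0}, {"travel": [0.5, 0.05, 0], "turn": 20, "fingers": 0}, {"travel": [0.66, 0.1, 0], "turn": 27, "fingers": 0}, {"travel": [0.76, 0.14, 0], "turn": 33, "fingers": 0}]}}

```text
clock: 4.3
position: [0.5515, -0.0841, 0.0026]
eef_rot: [[0.977, -0.213, 0.009], [-0.213, -0.977, 0.006], [0.008, -0.008, -1.0]]
force: [-0.1, 0.8, 0.1]
width: 0.0853
```

Run:
```python
from h import *
p=blk();go(p[0],p[1],.002,p[2])
```

```text
7 [[0.591, -0.031], [0.587, -0.051], [0.583, -0.072], [0.579, -0.092], [0.574, -0.112], [0.57, -0.133], [0.566, -0.154]] [671, 545, 679, 606, 642, 450, 661]
world [ 0.5784 -0.0922 -0.2032] bay [-0.155  -0.1191 -0.3107] span 0.1255
travel [0.54, 0.05, 0.02] turn -0.9 | pos [ 0.552 -0.084  0.003] yaw -0.218 F [ 0.3 -0.1  0.9] w 0.085 t 4.35
```

Request:
{"op": "step_arm", "data": {"motion": [{"travel": [0.22, -0.07, 0], "turn": 1, "fingers": 0}, {"travel": [0.44, -0.14, 0], "turn": 2, "fingers": 0}, {"travel": [0.66, -0.21, 0], "turn": 2, "fingers": 0}, {"travel": [0.86, -0.28, 0], "turn": 2, "fingers": 0}, {"travel": [1.0, -0.33, 0], "turn": 2, "fingers": 0}]}}

```text
clock: 4.97
position: [0.6055, -0.0787, 0.0033]
eef_rot: [[0.968, -0.25, 0.011], [-0.25, -0.968, 0.006], [0.009, -0.009, -1.0]]
force: [-1.8, -0.7, -0.6]
width: 0.0856
```

Run:
```python
from h import *
p=blk('w3');go(p[0],p[1],.002,p[2])
i=bot.camera_info('wrist')
for b in((-.07,.043,.05),(-.042,-.095,.024),(0,-.095,.024),(0,.095,.024)):print(b,proj(i,T(BAY,np.array(b)))[0].round(0))
```

```text
7 [[0.647, -0.027], [0.642, -0.048], [0.637, -0.068], [0.632, -0.088], [0.626, -0.108], [0.621, -0.128], [0.616, -0.149]] [632, 676, 600, 638, 612, 697, 670]
world [ 0.6315 -0.088  -0.2527] bay [-0.1017 -0.1206 -0.3602] span 0.1259
travel [0.53, 0.06, 0.03] turn -0.0 | pos [ 0.606 -0.078  0.003] yaw -0.253 F [0.4 0.8 0.7] w 0.086 t 5.03
(-0.07, 0.043, 0.05) [-137.  296.]
(-0.042, -0.095, 0.024) [158. 110.]
(0, -0.095, 0.024) [109.   5.]
(0, 0.095, 0.024) [-272.  170.]
```

View pics/w3.png

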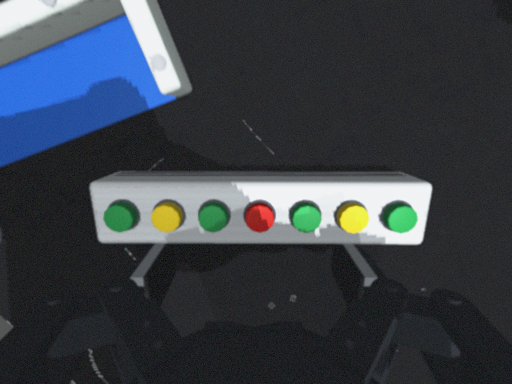

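The block sits square against both fingers, and the bay's right fence shows at the upper left with its inner front corner at about (163,92). I predicted (158,110), so the bay is a few mm farther away, and I'll refine its pose.

Run:
```python
from h import *
i=bot.camera_info('wrist')
for q,b in(((163,92),(-.042,-.095)),((190,85),(-.042,-.105)),((123,13),(0,-.095))):
    X=at(i,*q,.024);print(X.round(4),tobay([*X[:2],0])[:2].round(4),b)
im=cv2.imread('pics/w3.png')[:, :210];
```

```text
[ 0.6946 -0.061   0.024 ] [-0.0361 -0.1005] (-0.042, -0.095)
[ 0.6944 -0.0731  0.024 ] [-0.0376 -0.1126] (-0.042, -0.105)
[ 0.726  -0.0559  0.024 ] [-0.0043 -0.0988] (0, -0.095)
```

Request:
{"op": "step_arm", "data": {"motion": [{"travel": [0.12, -0.04, 0], "turn": 0, "fingers": 0}, {"travel": [0.22, -0.07, 0], "turn": 0, "fingers": 0}, {"travel": [0.22, -0.07, 0], "turn": 0, "fingers": 0}, {"travel": [-0.1, 0, -0.2], "turn": 0, "fingers": 0}, {"travel": [-0.3, 0.3, -1.3], "turn": 0, "fingers": 0}]}}

```text
clock: 5.65
position: [0.5848, -0.0879, 0.0661]
eef_rot: [[0.969, -0.248, 0.006], [-0.248, -0.969, 0.008], [0.004, -0.009, -1.0]]
force: [0.8, 0.6, 0.8]
width: 0.0855
```

```bash
sed -i 's/BAY=np.array.*/BAY=np.array([.7242,.0383,.1075])/' h.py
python3 - <<'E'
from h import *
p=blk('w4');print(bot.read_state()['joint_pos'].round(2) if hasattr(bot.read_state()['joint_pos'],'round') else bot.read_state()['joint_pos'])
a=p[2]+np.pi/2;c=p[:2]-np.array([np.cos(a),np.sin(a)])*.115
print(c);go(c[0],c[1],.08,a);go(c[0],c[1],.01,a)
E
```

```text
8 [[0.659, -0.025], [0.654, -0.046], [0.648, -0.067], [0.643, -0.088], [0.637, -0.107], [0.632, -0.129], [0.628, -0.149], [0.679, -0.232]] [246, 280, 325, 280, 287, 230, 140, 65]
world [ 0.6694 -0.1286  0.0975] bay [-0.0724 -0.16   -0.01  ] span 0.2077
[ 0.14  0.64 -0.08  1.8   0.07  0.68 -1.8 ]
[ 0.68055166 -0.24304892]
travel [2.55, 2.46, -0.09] turn -110.2 | pos [ 0.588 -0.092  0.075] yaw -0.254 F [ 0.5 -2.4  4.6] w 0.085 t 5.7
travel [2.52, 2.47, 1.31] turn -110.2 | pos [ 0.588 -0.092  0.075] yaw -0.254 F [ 0.5 -2.4  4.6] w 0.085 t 5.7
```

View pics/w4.png

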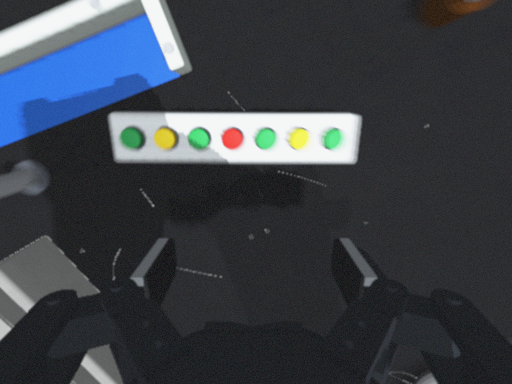

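The block is right of the post, whose foot shows at about (33,177), and the fence's front end is at about (180,70). I'll compute the relations and the tool target.

```bash
python3 - <<'E'
import re
s=open('h.py').read()
s=s.replace("X=X[np.argsort(-X[:,1])];","X=X[np.argsort(-X[:,1])];X=X[np.array([np.linalg.norm(X-x,axis=1)[np.linalg.norm(X-x,axis=1)>1e-6].min()<.03 for x in X])];")
open('h.py','w').write(s)
E
python3 - <<'E'
from h import *
i=bot.camera_info('wrist')
X=at(i,33,178,0.0);print('post',X.round(4),tobay([*X[:2],0]).round(4))
for q,b in(((166,73),(-.042,-.095)),((190,66),(-.042,-.105))):
    X=at(i,*q,.024);print(X.round(4),tobay([*X[:2],0])[:2].round(4),b)
p=blk()
a=p[2]+np.pi/2;c=p[:2]-np.array([np.cos(a),np.sin(a)])*.115
print(c);go(c[0],c[1],.08,a);go(c[0],c[1],.01,a)
E
```

```text
post [0.6536 0.0818 0.    ] [-0.0655  0.0509 -0.1075]
[ 0.6977 -0.0595  0.024 ] [-0.0368 -0.0944] (-0.042, -0.095)
[ 0.6978 -0.0764  0.024 ] [-0.0386 -0.1112] (-0.042, -0.105)
8 [[0.661, -0.026], [0.656, -0.047], [0.65, -0.067], [0.645, -0.088], [0.64, -0.107], [0.635, -0.128], [0.629, -0.147]] [347, 248, 275, 235, 260, 171, 255, 79]
world [ 0.6447 -0.0869 -0.2606] bay [-0.0924 -0.1159 -0.3681] span 0.1253
[ 0.61511278 -0.19800024]
travel [1.02, 1.92, -0.13] turn -89.7 | pos [ 0.59  -0.092  0.073] yaw -0.255 F [ 0.5 -0.4  0.9] w 0.085 t 5.75
travel [0.99, 1.94, 1.27] turn -89.7 | pos [ 0.59  -0.092  0.073] yaw -0.255 F [ 0.5 -0.4  0.9] w 0.085 t 5.75
```

Request:
{"op": "step_arm", "data": {"motion": [{"travel": [0, 0.5, -0.5], "turn": -10, "fingers": 0.4}, {"travel": [0.2, 1.0, -0.5], "turn": -20, "fingers": 0.8}, {"travel": [0.5, 1.6, -0.5], "turn": -30, "fingers": 0.84}, {"travel": [0.8, 1.95, -0.5], "turn": -40, "fingers": 0.84}, {"travel": [1.0, 1.95, -0.5], "turn": -50, "fingers": 0.84}]}}

```text
clock: 6.38
position: [0.6138, -0.202, 0.0981]
eef_rot: [[0.814, 0.581, 0.021], [0.581, -0.814, 0.002], [0.019, 0.01, -1.0]]
force: [0.2, -0.2, 0.3]
width: 0.0138
```

Request:
{"op": "step_arm", "data": {"motion": [{"travel": [0, 0, 0], "turn": -10, "fingers": 0.84}, {"travel": [0, 0, 0], "turn": -20, "fingers": 0.84}, {"travel": [0, 0, 0], "turn": -30, "fingers": 0.84}, {"travel": [0, 0, 0.2], "turn": -40, "fingers": 0.84}]}}

```text
clock: 6.88
position: [0.6151, -0.2023, 0.0887]
eef_rot: [[0.245, 0.969, 0.024], [0.97, -0.245, 0.002], [0.008, 0.023, -1.0]]
force: [-0.9, -0.1, -0.9]
width: 0.0132
```

```bash
sed -i 's/BAY=np.array.*/BAY=np.array([.7287,.0388,.1075])/' h.py
python3 - <<'E'
from h import *
p=blk('w5')
a=p[2]+np.pi/2;c=p[:2]-np.array([np.cos(a),np.sin(a)])*.112
go(c[0],c[1],.01,a);print(bot.read_state()['joint_pos'])
E
```

```text
7 [[0.647, -0.068], [0.642, -0.087], [0.637, -0.109], [0.632, -0.128], [0.627, -0.149]] [136, 275, 1948, 155, 247, 203, 225]
world [ 0.6367 -0.1084 -0.2425] bay [-0.1073 -0.1365 -0.35  ] span 0.0826
travel [-0.32, -0.04, 1.53] turn 0.1 | pos [ 0.614 -0.202  0.087] yaw 1.33 F [ 0.2 -0.5  0.2] w 0.014 t 6.92
[ 0.5703897   0.74282149 -0.46434736  1.63967786  0.41004712  0.83661047
 -0.30100728]
```

View pics/w5.png

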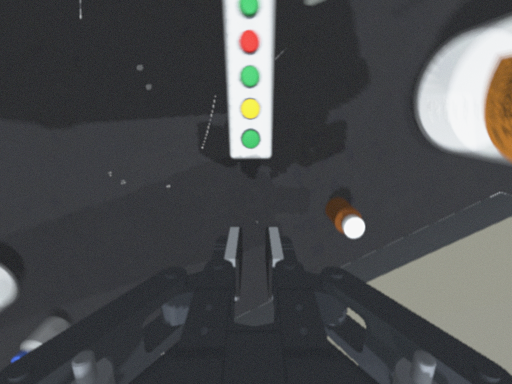

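Request:
{"op": "step_arm", "data": {"motion": [{"travel": [0, 0, 0.7], "turn": 0, "fingers": 0.84}, {"travel": [0, 0, 1.3], "turn": 0, "fingers": 0.84}, {"travel": [0.1, 0, 1.55], "turn": 0, "fingers": 0.84}, {"travel": [0.3, 0, 1.55], "turn": 0, "fingers": 0.84}, {"travel": [0.45, 0, 1.55], "turn": 0, "fingers": 0.84}]}}

```text
clock: 7.55
position: [0.6223, -0.1788, 0.0108]
eef_rot: [[0.238, 0.971, 0.024], [0.971, -0.238, 0.003], [0.009, 0.022, -1.0]]
force: [0.0, 0.4, 0.3]
width: 0.0136
```

Request:
{"op": "step_arm", "data": {"motion": [{"travel": [0.2, 0, 0], "turn": 0, "fingers": 0.84}, {"travel": [0.45, 0, 0], "turn": 0, "fingers": 0.84}, {"travel": [0.7, 0, 0], "turn": 0, "fingers": 0.84}, {"travel": [0.85, 0, 0], "turn": 0, "fingers": 0.84}]}}

```text
clock: 8.05
position: [0.633, -0.1369, 0.0117]
eef_rot: [[0.238, 0.971, 0.024], [0.971, -0.238, 0.003], [0.008, 0.023, -1.0]]
force: [-1.0, -3.4, 3.0]
width: 0.0136
```

```bash
cat >> h.py <<'E'
def blk2(name=None): # centre from right-end cap, with partly visible row
    X=caps(name);d=X[0]-X[-1];d/=np.linalg.norm(d);c=X[-1]+d*.0627
    p=np.array([*c,np.arctan2(-d[0],d[1])]);b=tobay(p)
    print('world',p.round(4),'bay',b.round(4));e=lambda k:(b[:2]+k*np.array([-np.sin(b[2]),np.cos(b[2])])).round(4)
    print('ends L',e(.08),'R',e(-.08));return p
E
python3 - <<'E'
from h import *
p=blk2()
a=p[2]+np.pi/2;c=p[:2]-np.array([np.cos(a),np.sin(a)])*.091
go(c[0],c[1],.01,a)
E
```

```text
5 [[0.657, -0.029], [0.652, -0.048], [0.647, -0.069], [0.642, -0.089], [0.637, -0.109]] [687, 850, 635, 615, 524]
world [ 0.6524 -0.0482 -0.2445] bay [-0.0852 -0.0784 -0.352 ]
ends L [-0.0576 -0.0033] R [-0.1128 -0.1534]
travel [-0.03, -0.05, 0.03] turn 0.3 | pos [ 0.633 -0.136  0.012] yaw 1.332 F [-0.5 -1.8  2.6] w 0.014 t 8.1
```

Request:
{"op": "step_arm", "data": {"motion": [{"travel": [0.2, 0, 0.03], "turn": 0, "fingers": 0.84}, {"travel": [0.45, 0, 0.03], "turn": 0, "fingers": 0.84}, {"travel": [0.7, 0, 0.03], "turn": 0, "fingers": 0.84}, {"travel": [0.9, 0, 0.03], "turn": 0, "fingers": 0.84}]}}

```text
clock: 8.6
position: [0.6437, -0.0897, 0.0101]
eef_rot: [[0.235, 0.972, 0.024], [0.972, -0.235, 0.005], [0.011, 0.022, -1.0]]
force: [-0.5, -0.2, -1.4]
width: 0.0136
```

Run:
```python
from h import *
p=blk2('w6')
a=p[2]+np.pi/2;c=p[:2]-np.array([np.cos(a),np.sin(a)])*.091
go(c[0],c[1],.01,a)
```

```text
5 [[0.667, 0.018], [0.663, -0.001], [0.658, -0.022], [0.653, -0.042], [0.648, -0.062]] [655, 868, 649, 636, 536]
world [ 0.6628 -0.0009 -0.24  ] bay [-0.0698 -0.0324 -0.3475]
ends L [-0.0426  0.0428] R [-0.0971 -0.1076]
travel [-0.04, -0.05, 0.0] turn 0.2 | pos [ 0.644 -0.088  0.01 ] yaw 1.335 F [ 0.4  0.4 -1.5] w 0.014 t 8.65
```

View pics/w6.png

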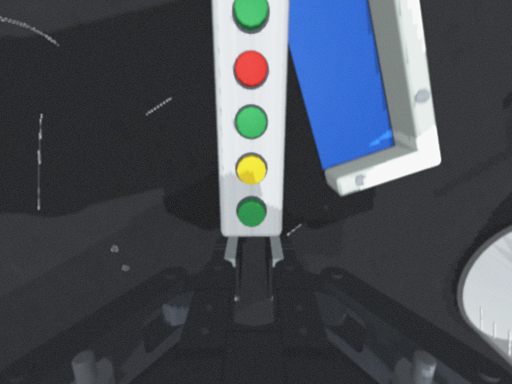

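The block slides straight, with the bay's right fence at the right: outer front corner at about (341,194), outer back corner at (440,162). I'll recheck the bay pose here, then keep pushing.

Run:
```python
from h import *
i=bot.camera_info('wrist')
for q,b in(((341,194),(-.042,-.105,.024)),((440,162),(.010,-.105,.024)),((326,169),(-.042,-.095,0)),((395,148),(0,-.095,0))):
    X=at(i,*q,b[2]);print(tobay([*X[:2],0])[:2].round(4),b)
```

```text
[-0.0454 -0.0999] (-0.042, -0.105, 0.024)
[ 0.0045 -0.1006] (0.01, -0.105, 0.024)
[-0.0441 -0.0919] (-0.042, -0.095, 0)
[-0.0035 -0.0936] (0, -0.095, 0)
```

Request:
{"op": "step_arm", "data": {"motion": [{"travel": [0.2, 0, 0], "turn": 0, "fingers": 0.84}, {"travel": [0.4, 0, 0], "turn": 0, "fingers": 0.84}, {"travel": [0.55, 0, 0], "turn": 0, "fingers": 0.84}, {"travel": [0.65, 0, 0], "turn": 0, "fingers": 0.84}]}}

```text
clock: 9.15
position: [0.6517, -0.0556, 0.0107]
eef_rot: [[0.233, 0.972, 0.024], [0.972, -0.234, 0.007], [0.012, 0.022, -1.0]]
force: [-1.0, -0.9, -1.2]
width: 0.0137
```

Run:
```python
from h import *
p=blk2()
a=p[2]+np.pi/2;c=p[:2]-np.array([np.cos(a),np.sin(a)])*.091
go(c[0],c[1],.01,a)
im=bot.capture('side');cv2.imwrite('pics/c7.png',cv2.resize(im[130:270,150:350,::-1],None,fx=4,fy=4,interpolation=cv2.INTER_CUBIC))
```

```text
5 [[0.675, 0.053], [0.67, 0.033], [0.666, 0.013], [0.661, -0.007], [0.656, -0.028]] [686, 862, 645, 633, 534]
world [ 0.6705  0.0333 -0.2384] bay [-0.0584  0.0007 -0.3459]
ends L [-0.0313  0.076 ] R [-0.0855 -0.0745]
travel [-0.02, -0.05, 0.01] turn 0.2 | pos [ 0.652 -0.055  0.011] yaw 1.336 F [-0.4 -0.5 -1.3] w 0.014 t 9.2
```

View pics/c7.png

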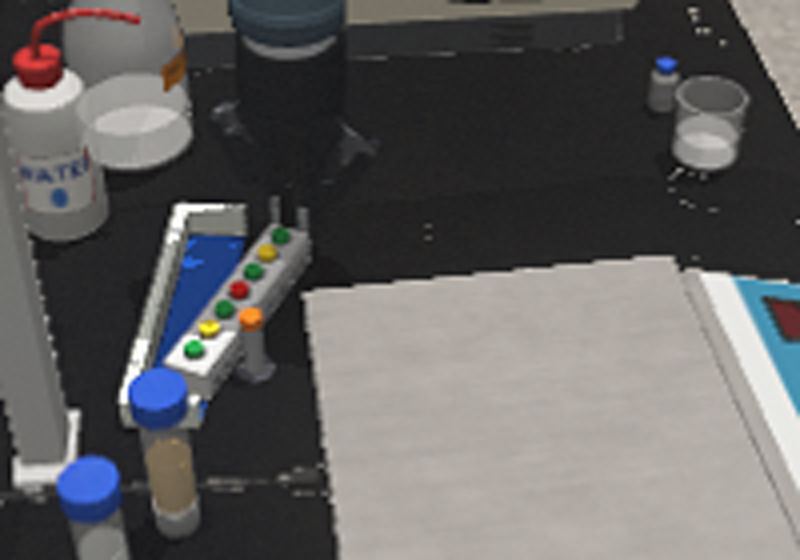

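The side view confirms it: the left end is behind the post, and the right end is still outside the bay. Now I'll move the tool round to the near side for pushing the right end in.

Request:
{"op": "step_arm", "data": {"motion": [{"travel": [-0.4, 0, 0], "turn": 0, "fingers": 0.84}, {"travel": [-0.5, 0, -0.9], "turn": 0, "fingers": 0.7}, {"travel": [-0.3, -0.2, -1.8], "turn": 8, "fingers": 0.5}, {"travel": [0.1, -0.6, -1.8], "turn": 18, "fingers": 0.3}, {"travel": [0.6, -0.9, -1.8], "turn": 28, "fingers": 0.3}]}}

```text
clock: 9.88
position: [0.6126, -0.0184, 0.101]
eef_rot: [[0.669, 0.743, 0.026], [0.743, -0.669, 0.006], [0.022, 0.015, -1.0]]
force: [-0.3, 0.5, -0.2]
width: 0.0597
```

Request:
{"op": "step_arm", "data": {"motion": [{"travel": [0, 0, 0], "turn": 10, "fingers": 0.3}, {"travel": [0, 0, 0], "turn": 20, "fingers": 0.3}, {"travel": [0, 0, 0], "turn": 30, "fingers": 0.3}, {"travel": [0, 0, 0], "turn": 40, "fingers": 0.3}, {"travel": [0, 0, 0], "turn": 50, "fingers": 0.3}]}}

```text
clock: 10.5
position: [0.6125, -0.0206, 0.1011]
eef_rot: [[0.999, -0.043, 0.026], [-0.043, -0.999, 0.005], [0.026, -0.006, -1.0]]
force: [-0.6, -0.1, -0.4]
width: 0.0598
```

```bash
sed -i 's/BAY=np.array.*/BAY=np.array([.725,.0425,.1075])/' h.py
python3 - <<'E'
from h import *
p=blk2('w8')
go(.6263,.008,.004,-.238)
i=bot.camera_info('wrist');print(proj(i,T(BAY,np.array([[-.07,.045,0],[-.07,.045,.05],[-.042,-.095,.024],[0,-.095,0]]))).round())
E
```

```text
7 [[0.688, 0.094], [0.682, 0.073], [0.677, 0.053], [0.672, 0.032], [0.667, 0.012], [0.661, -0.007]] [167, 210, 174, 204, 173, 143, 449]
world [ 0.6771  0.0536 -0.2524] bay [-0.0464  0.0161 -0.3599]
ends L [-0.0182  0.091 ] R [-0.0746 -0.0587]
travel [0.2, -0.57, 1.95] turn 10.8 | pos [ 0.613 -0.02   0.101] yaw -0.049 F [ 0.4 -0.5 -0.3] w 0.06 t 10.55
[[144. 158.]
 [117. 169.]
 [296. 100.]
 [286.  49.]]
```

View pics/w8.png

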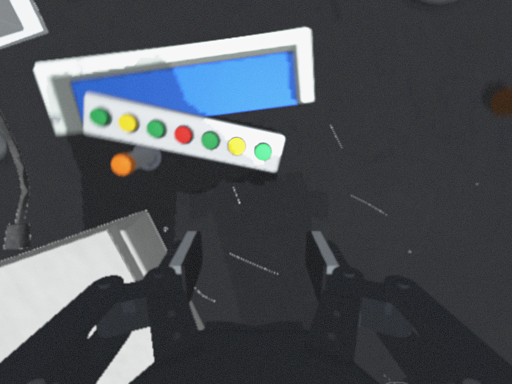

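The wrist view shows everything: block's left end inside the bay, about 8 mm from the left fence; post top at (122,163); right end in front of the mouth at about (283,150). I'll lower the tool behind the right half.

Request:
{"op": "step_arm", "data": {"motion": [{"travel": [0.05, -0.3, 0.2], "turn": 6, "fingers": 0.3}, {"travel": [0.15, -0.5, 0.8], "turn": 10.8, "fingers": 0.3}, {"travel": [0.15, -0.5, 1.4], "turn": 10.8, "fingers": 0.3}, {"travel": [0.15, -0.5, 1.85], "turn": 10.8, "fingers": 0.3}, {"travel": [0.15, -0.5, 1.95], "turn": 10.8, "fingers": 0.3}]}}

```text
clock: 11.18
position: [0.6227, 0.0038, 0.0026]
eef_rot: [[0.972, -0.235, 0.024], [-0.235, -0.972, 0.005], [0.022, -0.01, -1.0]]
force: [-0.5, -0.1, -0.5]
width: 0.0597
```

Run:
```python
from h import *
p=blk2('w9')
b=frombay([-.016-.030,-.037,0]);go(b[0],b[1],.004,b[2])
```

```text
8 [[0.686, 0.095], [0.681, 0.073], [0.676, 0.054], [0.672, 0.033], [0.667, 0.013], [0.662, -0.008], [0.657, -0.028]] [841, 716, 629, 627, 629, 677, 638, 1480]
world [ 0.6715  0.033  -0.2333] bay [-0.0542 -0.0037 -0.3408]
ends L [-0.0275  0.0717] R [-0.0809 -0.0791]
travel [1.18, -0.22, 0.01] turn -19.8 | pos [0.623 0.004 0.003] yaw -0.238 F [-0.5 -0.1 -0.3] w 0.059 t 11.22
```

Request:
{"op": "step_arm", "data": {"motion": [{"travel": [0.2, 0, 0], "turn": 0, "fingers": 0.3}, {"travel": [0.42, -0.04, 0], "turn": -4, "fingers": 0.3}, {"travel": [0.64, -0.09, 0], "turn": -9, "fingers": 0.3}, {"travel": [0.84, -0.14, 0], "turn": -14, "fingers": 0.3}, {"travel": [0.95, -0.17, 0], "turn": -17, "fingers": 0.3}]}}

```text
clock: 11.85
position: [0.673, 0.0001, 0.0054]
eef_rot: [[0.998, 0.061, 0.027], [0.06, -0.998, 0.005], [0.027, -0.003, -1.0]]
force: [-1.3, -0.2, -0.4]
width: 0.0598
```

Run:
```python
from h import *
p=blk2('w10')
b=frombay([-.016-.027,-.037,0]);go(b[0],b[1],.004,b[2]);print(tobay([*bot.read_state()['position'][:2],0]))
```

```text
7 [[0.694, 0.102], [0.696, 0.081], [0.697, 0.061], [0.698, 0.04], [0.699, 0.019], [0.7, -0.002], [0.701, -0.022]] [707, 741, 627, 642, 573, 622, 270]
world [0.6974 0.0404 0.0519] bay [-0.0277  0.0008 -0.0556]
ends L [-0.0232  0.0807] R [-0.0321 -0.079 ]
travel [0.25, -0.0, 0.04] turn -2.6 | pos [0.674 0.    0.006] yaw 0.062 F [ 0.9 -0.6 -1.2] w 0.06 t 11.9
[-0.05569939 -0.03665779 -0.1075    ]
```

Request:
{"op": "step_arm", "data": {"motion": [{"travel": [0.08, 0, 0.04], "turn": -1, "fingers": 0.3}, {"travel": [0.16, 0, 0.04], "turn": -2.6, "fingers": 0.3}, {"travel": [0.24, 0, 0.04], "turn": -2.6, "fingers": 0.3}, {"travel": [0.3, 0, 0.04], "turn": -2.6, "fingers": 0.3}]}}

```text
clock: 12.4
position: [0.6863, 0.0009, 0.0036]
eef_rot: [[0.994, 0.107, 0.022], [0.107, -0.994, 0.004], [0.022, -0.002, -1.0]]
force: [-14.3, -1.0, 11.3]
width: 0.0599
```

Run:
```python
from h import *
p=blk2('w11')
b=frombay([-.016-.027,-.037,0]);go(b[0],b[1],.004,b[2])
```

```text
7 [[0.703, 0.104], [0.705, 0.083], [0.707, 0.062], [0.709, 0.041], [0.712, 0.021], [0.714, 0.0], [0.715, -0.02]] [732, 760, 642, 663, 597, 641, 278]
world [0.7089 0.042  0.0998] bay [-0.0161  0.0012 -0.0077]
ends L [-0.0155  0.0812] R [-0.0167 -0.0788]
travel [-0.0, -0.0, -0.01] turn -0.0 | pos [0.686 0.001 0.004] yaw 0.107 F [-9.8 -2.1  8.7] w 0.06 t 12.45
```

Request:
{"op": "step_arm", "data": {"motion": [{"travel": [-0.15, 0, 0], "turn": 0, "fingers": 0.3}, {"travel": [-0.15, -0.4, 0], "turn": 0, "fingers": 0.3}, {"travel": [-0.05, -0.4, 0], "turn": 0, "fingers": 0.3}, {"travel": [0.03, -0.4, 0], "turn": 1, "fingers": 0.3}, {"travel": [0.07, -0.4, 0], "turn": 1.5, "fingers": 0.3}]}}

```text
clock: 13.08
position: [0.6841, 0.0225, 0.0029]
eef_rot: [[0.997, 0.082, 0.013], [0.082, -0.997, 0.005], [0.014, -0.003, -1.0]]
force: [-15.2, 2.8, 11.4]
width: 0.0599
```

Run:
```python
from h import *
p=blk2('w12');go(.69,0,.004,.1075)
i=bot.camera_info('wrist');g=cv2.cvtColor(cv2.imread('pics/w12.png'),cv2.COLOR_BGR2GRAY)
# edges ahead of the block: grey profile along bay x at z=.026, at several y
for y in(-.06,-.03,0,.03,.06):
    P=proj(i,T(BAY,np.array([[x,y,.026] for x in np.arange(-.036,.014,.002)])));print(y,[int(g[int(round(v)),int(round(u))]) if 0<=v<384 and 0<=u<512 else -1 for u,v in P])
```

```text
8 [[0.704, 0.105], [0.706, 0.083], [0.708, 0.063], [0.71, 0.042], [0.712, 0.021], [0.714, 0.0], [0.716, -0.02]] [648, 604, 668, 625, 663, 719, 612, 630]
world [0.7101 0.0419 0.095 ] bay [-0.0149  0.001  -0.0125]
ends L [-0.0139  0.081 ] R [-0.0159 -0.079 ]
travel [0.08, 0.46, -0.02] turn -1.5 | pos [0.684 0.022 0.003] yaw 0.081 F [-11.8   1.6   7.6] w 0.06 t 13.12
-0.06 [41, 39, 102, 151, 148, 147, 82, 132, 164, 156, 103, 59, 72, 245, 244, 244, 244, 222, 191, 244, 244, 244, 240, 122, 103]
-0.03 [46, 36, 86, 152, 148, 149, 153, 153, 152, 151, 245, 244, 244, 244, 244, 244, 244, 222, 118, 244, 244, 244, 243, 124, 111]
0 [35, 29, 70, 154, 152, 143, 61, 66, 74, 82, 90, 93, 46, 78, 192, 189, 190, 178, 124, 189, 193, 196, 197, 146, 114]
0.03 [31, 23, 30, 148, 155, 156, 163, 97, 101, 107, 105, 90, 146, 190, 191, 192, 187, 174, 127, 166, 195, 197, 196, 171, 112]
0.06 [30, 34, 37, 171, 189, 188, 188, 182, 134, 72, 71, 72, 156, 188, 185, 188, 188, 178, 149, 145, 195, 193, 192, 177, 113]
```

The block is seated: only a thin, uniform seam (1–2 samples) shows at the back fence at all five positions along its length. I'll back off and lift clear.

Request:
{"op": "step_arm", "data": {"motion": [{"travel": [-0.15, 0, 0], "turn": 0, "fingers": 0.3}, {"travel": [-0.2, 0.05, 0], "turn": 0, "fingers": 0.3}, {"travel": [-0.2, 0.05, -0.7], "turn": 0, "fingers": 0.3}, {"travel": [-0.3, 0.1, -1.7], "turn": 0, "fingers": 0.3}, {"travel": [-0.3, 0.2, -2.2], "turn": 0, "fingers": 0.3}]}}

```text
clock: 13.75
position: [0.6703, 0.0102, 0.1158]
eef_rot: [[0.997, 0.081, 0.018], [0.08, -0.997, 0.004], [0.018, -0.003, -1.0]]
force: [0.9, -0.2, -0.5]
width: 0.0597
```

Run:
```python
from h import *
p=blk2('w13');go(.69,0,.1,.1075)
i=bot.camera_info('wrist');g=cv2.cvtColor(cv2.imread('pics/w13.png'),cv2.COLOR_BGR2GRAY)
for y in(-.075,-.05,0,.05,.075):
    P=proj(i,T(BAY,np.array([[x,y,.026] for x in np.arange(-.044,.02,.002)])));print(y,[int(g[int(round(v)),int(round(u))]) if 0<=v<384 and 0<=u<512 else -1 for u,v in P])
for q in('vial_1','beaker_1','tube_1'):
  for c in('side',):
    bot.capture(c);print(q,[(round(r['conf'],2),np.round(r['rect']).tolist()) for r in bot.regions_of(c,q)[:2]])
```

```text
7 [[0.703, 0.105], [0.705, 0.084], [0.707, 0.063], [0.709, 0.042], [0.711, 0.02], [0.713, -0.001]] [187, 179, 151, 176, 164, 158, 318]
world [0.7071 0.0618 0.0952] bay [-0.0157  0.0211 -0.0123]
ends L [-0.0148  0.1011] R [-0.0167 -0.0589]
travel [0.34, 0.21, 0.38] turn -1.6 | pos [0.672 0.009 0.119] yaw 0.079 F [ 1.3 -1.3  1.4] w 0.06 t 13.8
-0.075 [53, 50, 57, 84, 153, 162, 228, 248, 247, 247, 247, 247, 247, 247, 247, 247, 247, 247, 247, 247, 247, 247, 220, 248, 247, 247, 247, 221, 45, 39, 49, 54]
-0.05 [46, 51, 47, 55, 138, 162, 166, 205, 231, 228, 229, 222, 204, 205, 210, 204, 145, 237, 248, 247, 247, 247, 224, 248, 247, 247, 247, 250, 60, 47, 49, 48]
0 [49, 48, 49, 47, 84, 153, 157, 204, 229, 229, 177, 112, 111, 114, 115, 119, 117, 111, 151, 234, 234, 230, 213, 171, 233, 232, 233, 228, 144, 34, 36, 48]
0.05 [40, 41, 43, 39, 54, 94, 103, 148, 224, 230, 229, 229, 212, 213, 212, 214, 214, 198, 224, 231, 233, 232, 222, 164, 222, 233, 234, 234, 158, 44, 44, 39]
0.075 [42, 36, 41, 32, 41, 86, 103, 162, 222, 232, 228, 229, 215, 200, 169, 147, 208, 230, 232, 232, 233, 231, 221, 173, 214, 232, 234, 234, 198, 74, 39, 43]
vial_1 [(0.61, [225.0, 155.0, 2.0, 9.0]), (0.61, [197.0, 204.0, 17.0, 39.0])]
beaker_1 [(0.74, [326.0, 162.0, 21.0, 22.0]), (0.36, [224.0, 154.0, 7.0, 15.0])]
tube_1 [(0.87, [177.0, 265.0, 20.0, 44.0]), (0.85, [191.0, 242.0, 21.0, 40.0])]
```

```bash
python3 -c "
from workcell import bot
print(bot.finish_job())"
```

```text
the job is handed in; nothing more can be done
None
```

I pushed the block into the bay and handed the job in at 13.8 s. No verdict was reported, but my last checks show it seated.

I pushed the near long side with open fingers and turned the block so its left end led. Then I pushed its right end to slide the left end behind the post. Finally I pushed the right half in from the near side and pressed the block against the back fence, at about 15 N on the wrist sensor.

**Seating:** in the bay frame the ends were at x ≈ -14 to -17 mm (needed -22 to -12). The block's centre was at y ≈ +1 mm (needed within ±18).
- The seam at the back fence looked thin and even along the whole length.

**Behind the post:** the numbers and a side view showed the left end about 39 mm behind the post. The right end was at x ≈ -85 mm, still outside the bay.

**Bystanders:** the brown vial, the beaker and the two standing tubes were where they started, to within about 3 pixels in the side camera. I did not re-check vial_2 separately at the end.

**Where checks disagreed:**
- **Bay position:** my estimates varied by about 4–8 mm between cameras, so I corrected the bay pose four times on the way in. The end positions above rest on the last one.
- **Block angle:** it reads about 0.7° off the estimated bay angle, which is within measuring error.
- **Final cap reading:** the last wrist picture missed the rightmost cap, so the centre computed from it (y ≈ 21 mm) was wrong. The position of the middle cap agrees with y ≈ +1 mm.

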